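# Stroke the parts case shut

## Task

Without gripping anything, stroke lightly with the fingertips along the top of the long five-lid parts case, from its bare finger rest to its far end, so that its standing lids fold down one after another and all five lie fully shut. Only touch the case: do not pick it up, shove it along or press hard. Leave the short three-lid case open as it is and do not disturb anything else on the board.

Things in the scene. Friction and masses are not known exactly. Their poses are not given: they have to be found in the camera images.
- long_case: the LONG case, five lids: wooden tray on a dark steel base, 188 mm long (its y axis), 40 mm wide, 48 mm high with lids shut, about 1.2 kg, loose on the board. Origin: centre of its underside, z up. From its +y end to its -y end: a flat bare wooden finger rest 34 mm long, five compartments of 30 mm each, a 4 mm end wall
- long_rest (a point): centre of the finger rest's top face on the long case (48 mm above the board, 17 mm from the case's +y end); shut lids lie flush with this face. The whole tray is sprung on its base: pressed down it starts to give at about 2 N and bottoms after 5 mm at about 7 N
- long_end (a point): middle of the top edge at the far (-y) end of the long case, 171 mm from long_rest and level with it
- short_case: the SHORT case, three lids, to be left alone: like the long one but 128 mm long (34 mm rest at +y, three 30 mm compartments, 4 mm wall), 40 mm wide, its lids open and standing. Origin: centre of its underside, y along its length
- long_lid1 (a joint): angle of lid 1 of the long case, counted from the rest; 0 = shut, 1.57 = upright (starts 1.1 to 1.5). Aluminium flap 40 mm wide, 28 mm from hinge to free edge, 3 mm thick. Hinge across the case, 1.5 mm under the top, 18.5 mm from long_rest towards long_end; it swings down away from the rest. It stays at any angle; 0.3 N at its free edge moves it
- long_lid2 (a joint): angle of lid 2 of the long case, counted from the rest; 0 = shut, 1.57 = upright (starts 1.1 to 1.5). Aluminium flap 40 mm wide, 28 mm from hinge to free edge, 3 mm thick. Hinge across the case, 1.5 mm under the top, 48.5 mm from long_rest towards long_end; it swings down away from the rest. It stays at any angle; 0.3 N at its free edge moves it
- long_lid3 (a joint): angle of lid 3 of the long case, counted from the rest; 0 = shut, 1.57 = upright (starts 1.1 to 1.5). Aluminium flap 40 mm wide, 28 mm from hinge to free edge, 3 mm thick. Hinge across the case, 1.5 mm under the top, 78.5 mm from long_rest towards long_end; it swings down away from the rest. It stays at any angle; 0.3 N at its free edge moves it
- long_lid4 (a joint): angle of lid 4 of the long case, counted from the rest; 0 = shut, 1.57 = upright (starts 1.1 to 1.5). Aluminium flap 40 mm wide, 28 mm from hinge to free edge, 3 mm thick. Hinge across the case, 1.5 mm under the top, 108.5 mm from long_rest towards long_end; it swings down away from the rest. It stays at any angle; 0.3 N at its free edge moves it
- long_lid5 (a joint): angle of lid 5 of the long case, counted from the rest; 0 = shut, 1.57 = upright (starts 1.1 to 1.5). Aluminium flap 40 mm wide, 28 mm from hinge to free edge, 3 mm thick. Hinge across the case, 1.5 mm under the top, 138.5 mm from long_rest towards long_end; it swings down away from the rest. It stays at any angle; 0.3 N at its free edge moves it
- short_lid1 (a joint): angle of lid 1 of the short case, 0 = shut, starts at 1.1 to 1.5 (open); must stay open
- short_lid2 (a joint): angle of lid 2 of the short case, 0 = shut, starts at 1.1 to 1.5 (open); must stay open
- short_lid3 (a joint): angle of lid 3 of the short case, 0 = shut, starts at 1.1 to 1.5 (open); must stay open
- pliers: hand pliers with green grips, 140x47x11 mm, lying; a bystander, to be left where it is; origin at the centre of its underside
- tweezers: steel tweezers, 130x15x8 mm, lying; a bystander, to be left where it is; origin at the centre of its underside
- thread_reel: wooden thread reel, 34 mm across, 54 mm high, upright; a bystander, to be left where it is; origin at the centre of its underside
- zinc_cap: small round zinc cap, 28 mm across, 9 mm high; a bystander, to be left where it is; origin at the centre of its underside
- wood_plug: round wooden plug, 28 mm across, 10 mm high; a bystander, to be left where it is; origin at the centre of its underside
- loupe: round closed loupe, 31 mm across, 19 mm high; a bystander, to be left where it is; origin at the centre of its underside

How it is judged:
On the way, in this order (a step that is already met when the one before it is completed fails the run):
1. lid 1 of the long case, counted from the finger rest, is folded more than half down (value of joint long_lid1 below 0.6 rad), for 0.02 s.
2. lid 2 of the long case, counted from the finger rest, is folded more than half down (value of joint long_lid2 below 0.6 rad), for 0.02 s.
3. lid 3 of the long case, counted from the finger rest, is folded more than half down (value of joint long_lid3 below 0.6 rad), for 0.02 s.
4. lid 4 of the long case, counted from the finger rest, is folded more than half down (value of joint long_lid4 below 0.6 rad), for 0.02 s.
5. lid 5 of the long case, counted from the finger rest, is folded more than half down (value of joint long_lid5 below 0.6 rad), for 0.02 s.
At the end, for the whole second after the job is handed in: all five lids of the long case within 0.1 rad of shut (free edge under 3 mm up); the long case upright, at rest and within 30 mm of where it stood; the three lids of the short case still open (over 0.95 rad) (value of joint each of long_lid1, long_lid2, long_lid3, long_lid4, long_lid5 below 0.1 rad and value of joint each of short_lid1, short_lid2, short_lid3 above 0.95 rad and distance of long_case from where it was at the start of the episode below 0.03 m and angle between long_case's own z axis and vertical below 0.05 rad and linear speed of long_case below 0.01 m/s); the robot touches nothing.
It fails at once if the fingers or arm press on the long case with more than 25 N (contact force between any of the fingers, the arm and long_case above 25 N).
It fails at once if the long case is lifted more than 8 mm, tipped, or pushed more than 30 mm away (height (world z) of long_case above 0.008 m or angle between long_case's own z axis and vertical above 0.2 rad or distance of long_case from where it was at the start of the episode above 0.03 m).
It fails at once if the short case is moved more than 15 mm or one of its lids is folded down below 0.95 rad (distance of short_case from where it was at the start of the episode above 0.015 m or value of joint any of short_lid1, short_lid2, short_lid3 below 0.95 rad).
It fails at once if a bystander is moved more than 20 mm (distance of any of pliers, tweezers, thread_reel, zinc_cap, wood_plug, loupe from where it was at the start of the episode above 0.02 m).
It also fails if it takes over 38 s, if anything falls off the work surface, if the arm or the gripper's body presses on something with over 40 N, if the wrist force passes 120 N, or if a joint passes its speed limit or range.

## Robot

A 6-joint arm with a two-finger parallel gripper is mounted at the origin on a cart in front of the work surface, level with it; the furniture and walls round the work are solid. World frame = base frame: x ahead of the robot, y to its left, z up, the work surface at z = 0. Lengths are in m, angles in rad, forces in N, time in s.
With the tool pointing down it reaches from about 0.35 to 0.85 m from the base axis. Payload 8.1 kg.
Tool frame: the origin (TCP) lies at the centre of the arm's flange, where the gripper is bolted on; the fingertips stand 186 mm ahead of it and the grasp point (between the pads) lies 167 mm ahead of it (robot.grasp_offset is the distance from the TCP to the grasp point, in m); z points along the fingers, y is the line along which they close (so a half turn about z gives the same grasp; the last joint's range is limited). The gripper opens to 93 mm and grips with 3 to 60 N. Pads are 15 mm wide; open, the fingers measure 128 mm over their backs; the gripper's body (75 mm by 188 mm) begins 65 mm behind the grasp point.
Start: joints at [1.04, 0.13, 1.488, -0, 1.523, -0.085], TCP at [0.259, 0.541, 0.405] pointing down, gripper open.
Joint ranges: [-2.96, 2.96], [-0.89, 2.26], [0.02, 2.5], [-1.34, 4.48], [0, 2.73], [-2.66, 2.66]. Speed limits (rad/s): [2.39, 2.39, 2.79, 3.14, 3.14, 3.14].

## Interface

Orientations are given as a rotation vector (axis times angle).
In Python, from plant import robot gives the robot as it stands.
- The arm moves only by the tool drive_tool, never from a script. Its argument "moves" is one flat list of numbers, 7 for each row, row after row: the finger opening in mm, from 0 to 93, then the shift along the tool's x, y, z in mm, then the turn, a rotation vector about the tool's x, y, z in degrees. A call has 1 to 8 rows; each row shifts and turns the commanded pose from where the row before left it, along the tool's axes as they then stand; what a row does not reach is not made up. A row lasts 1/10 s, in which the tool goes at most 50 mm and 8.59 degrees, less where a joint would pass 70% of its speed; a pose out of reach is approached as far as the arm can. A call is refused whole if a number of a shift passes 50 or a number of a turn 8.59, either way. A call with a gripper value outside its range is refused whole. The fingers move at their own pace and stop on an object; "grip_force" is the grip in N (left out, the last holds). Time passes only in rows, so rows that do not move let the fingers close. It gives the time, the measured TCP pose, the force, the opening and the grip force at its end, in the units of the state.
- robot.read_state(): the state, without advancing time (a new reading comes with each control period).
- robot.read_camera(name): name is "scene" or "top"; returns a dict with "color" (384x512x3 uint8, red, green, blue), "depth" (384x512 float32, m along the optical axis (not along the pixel's ray), 0 where there is no reading), "mtx" (3x3 intrinsics, pixels), "R" (3x3) and "t" (3): a world point X has camera coordinates R X + t. Camera axes: x right, y down, z forward; pixel columns grow to the right and rows downward; lengths in m; the calibration is good to about 2 mm. A picture is of the moment at which its call begins.
- robot.close_job(): hands the job in; it is judged then, once.
The state is a dict: "t": time; "q": joint angles; "dq": joint speeds; "joint_torque": joint torques, N m; "tool_pos": TCP position; "orientation": TCP orientation; "force": force on the tool from outside, world axes, zero at the start; "wrist_torque": the same for the moment, N m; "opening": finger opening in m; "gripper_force": force on a finger pad.
Only numpy, scipy, OpenCV 4.12 (cv2) and the standard library are available. Lean on these libraries where they do the work, as an engineer would, in place of code of your own. Each camera call takes 0.05 s, during which the arm holds its last target. There are 200 camera calls.

## Working session

There is one attempt and no reset: what is moved stays moved. The work goes in short steps, Python scripts to look and compute and a tool call to move; the robot and the scene stay as the last step left them, time stands still between calls to the robot, and variables do not carry over. Pictures are saved under pics/ and viewed, at most 10 in all, crops included, and the job is handed in when it is done.

Besides the shell and the picture viewer there is one more tool, called as name(argument=value, ...), one argument or row to a line, values as JSON. drive_tool: Moves the arm, as the interface text tells. Its arguments: {"type":"object","properties":{"moves":{"type":"array","items":{"type":"number"}},"grip_force":{"type":"number"}},"required":["moves"]}

```bash
mkdir -p pics
python3 - <<'E'
from plant import robot
import cv2,numpy as np
s=robot.read_state();print(s)
for n in("top","scene"):
    c=robot.read_camera(n);np.savez(n+".npz",**c)
    cv2.imwrite(f"pics/{n}1.png",cv2.resize(c["color"][:,:,::-1],(768,576)))
E
```

```text
{'t': 0.0, 'q': array([ 1.03959547e+00,  1.31169466e-01,  1.48927395e+00, -5.74580746e-05,
        1.52299823e+00, -8.54359445e-02]), 'dq': array([ 0.00073932, -0.00193696, -0.00044861,  0.00068589,  0.00195535,
       -0.00062421]), 'joint_torque': array([ 4.56569087e-04, -5.59826446e+01, -4.91768432e+01,  7.70048727e-02,
        3.50936246e-02, -1.21655262e-04]), 'tool_pos': array([0.25858205, 0.54116667, 0.4036851 ]), 'orientation': array([-6.94306458e-01, -3.06338923e+00,  2.79434146e-03]), 'force': array([-0.59748567, -0.01092263, -0.45477077]), 'wrist_torque': array([-0.00774706,  0.03153223,  0.0047856 ]), 'gripper_force': 0.0, 'opening': 0.09312517129241586}
```

View pics/top1.png

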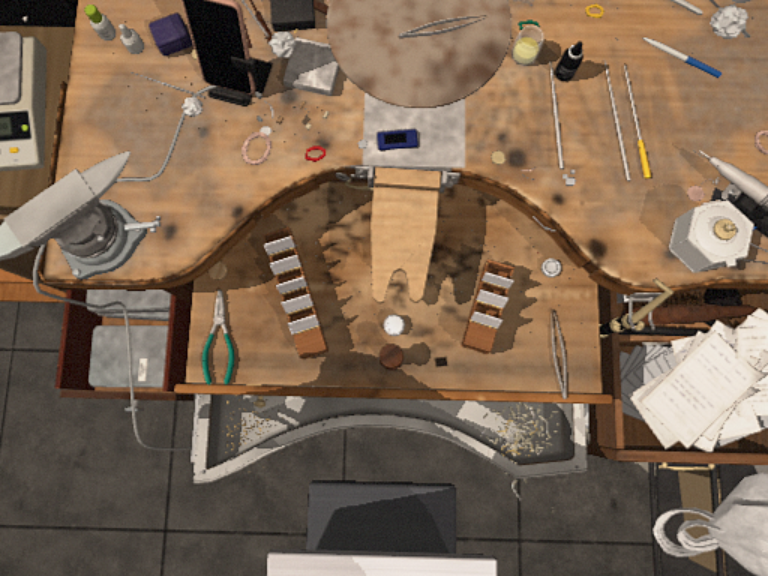

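View pics/scene1.png

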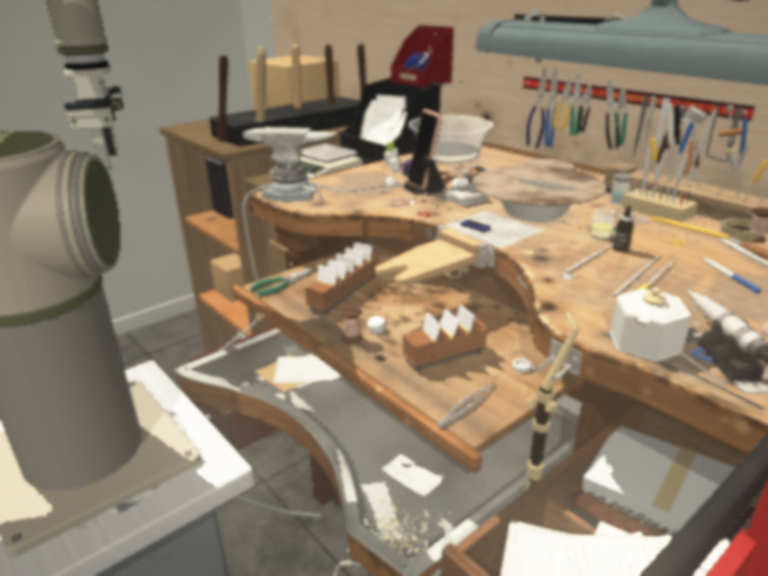

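The top view shows the long case running from its rest at about (310,340) to its far end at (278,238). The short case is at (490,305), and the raised bench edge curves past the long case's far end. Next I'll measure positions from depth.

```bash
cat > h.py <<'E'
import numpy as np,cv2
def cloud(c):
    d=c["depth"];v,u=np.indices(d.shape);K=c["mtx"]
    p=np.stack([(u-K[0,2])/K[0,0]*d,(v-K[1,2])/K[1,1]*d,d],-1)
    P=(p-c["t"])@c["R"]; P[d==0]=np.nan; return P
E
python3 - <<'E'
from h import *
c=np.load("top.npz");P=cloud(c);np.set_printoptions(precision=3,suppress=True)
print("cam",-c["R"].T@c["t"])
for (u,v) in [(310,340),(360,370),(393,325),(490,340),(218,340),(278,220),(200,240),(250,230),(265,215),(300,200)]:
    print(u,v,P[int(v/1.5),int(u/1.5)])
# long case rest: z 43..53mm near
r=P[205:240,165:222].reshape(-1,3)  
m=(abs(r[:,2]-.048)<.006);q=r[m];print(len(q))
rc=cv2.minAreaRect((q[:,:2]*1000).astype(np.float32));print(rc)
# all of case and lids above 25mm
V,U=np.indices(P.shape[:2]);R=(V>150)&(V<240)&(U>168)&(U<222)&(P[...,2]>.03)&(P[...,2]<.1)
q=P[R];rc=cv2.minAreaRect((q[:,:2]*1000).astype(np.float32));print(rc,cv2.boxPoints(rc))
img=np.zeros((384,512),np.uint8);z=np.nan_to_num(P[...,2]);img=np.clip(z*1000+20,0,255).astype(np.uint8)
a=cv2.resize(c["color"][130:250,100:230,::-1],None,fx=3,fy=4.5*2/3,interpolation=0)
b=cv2.cvtColor(cv2.resize(img[130:250,100:230],None,fx=3,fy=3,interpolation=0),8)
cv2.imwrite("pics/crop.png",np.hstack([a,b]))
E
```

```text
cam [0.352 0.004 0.955]
310 340 [0.443 0.109 0.051]
360 370 [ 0.406  0.039 -0.   ]
393 325 [ 0.471 -0.008  0.019]
490 340 [ 0.45  -0.144  0.044]
218 340 [0.444 0.25  0.002]
278 220 [ 0.631  0.172 -0.   ]
200 240 [0.564 0.253 0.122]
250 230 [0.591 0.197 0.082]
265 215 [0.612 0.176 0.086]
300 200 [ 0.663  0.139 -0.   ]
403
((456.4201965332031, 115.62297821044922), (69.13475036621094, 39.84454345703125), 19.537254333496094)
((513.572998046875, 138.26002502441406), (192.18490600585938, 44.73859786987305), 19.670574188232422) [[415.558 126.978]
 [430.618  84.85 ]
 [611.588 149.542]
 [596.528 191.67 ]]
```

View pics/crop.png

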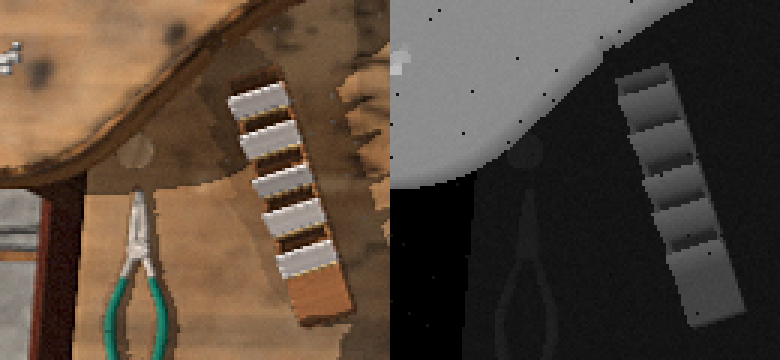

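The measurements agree. The case axis is at 19.6°, long_rest is at about (440,111) mm and long_end at about (601,168). The bench is about 0.12 m high. My plan is to close the fingers, set the tool y axis along the case, and tilt 15° so the closed fingertips act as a ski.

drive_tool(
  moves=[0,-40,-42.5,0,0,0,0,0,-40,-42.5,0,0,0,0,0,-40,-42.5,0,0,0,0,0,-40,-42.5,0,0,0,0,0,-40,-42.5,0,0,0,0,0,-40,-42.5,0,0,0,0,0,-40,-42.5,0,0,0,0,0,-40,-42.5,0,0,0,0],
  grip_force=5,
)

```text
t: 0.9
tool_pos: [0.3803, 0.1585, 0.4045]
orientation: [0.694, 3.064, 0.0]
force: [1.1, -0.2, -0.0]
opening: 0.0337
gripper_force: 0.0
```

drive_tool(
  moves=[0,0,0,0,0,0,7.45,0,0,0,0,0,0,7.45,0,0,0,0,0,0,7.45,0,0,0,0,0,0,7.45,0,0,0,0,0,0,7.45,0,0,0,0,0,0,7.45,0,0,0,0,-7.5,0,0,0,0,0,0,-7.5,0,0],
)

```text
t: 1.7
tool_pos: [0.3808, 0.1604, 0.4042]
orientation: [1.71, 2.431, 0.324]
force: [-0.6, 0.1, 0.6]
opening: 0.0005
gripper_force: 0.0
```

drive_tool(
  moves=[0,0,0,0,0,0,0,0,0,0,0,0,0,0],
)

```text
t: 1.9
tool_pos: [0.3799, 0.1602, 0.4046]
orientation: [1.712, 2.434, 0.317]
force: [0.8, 0.5, 0.4]
opening: 0.0003
gripper_force: 0.0
```

```bash
cat >> h.py <<'E'
from scipy.spatial.transform import Rotation as Ro
np.set_printoptions(precision=4,suppress=True)
a=np.radians(19.6);U=np.array([np.cos(a),np.sin(a),0]);W=np.array([-U[1],U[0],0]);REST=np.array([.440,.111,.048])
def rep(s):
    R=Ro.from_rotvec(s["orientation"]).as_matrix();c=s["tool_pos"]+R@[0,-.0175,.186]
    f=s["tool_pos"]+R@[0,.0175,.186]
    for n,p in(("rear",c),("front",f)):print(n,"s,w,z mm",1000*np.array([(p-REST)@U,(p-REST)@W,p[2]]))
    print("R\n",R,"\nF",s["force"],"t",s["t"],s["opening"],"q",s["q"]);return R,c
E
python3 - <<'E'
from h import *
from plant import robot
s=robot.read_state();R,c=rep(s)
c=robot.read_camera("top");P=cloud(c);cv2.imwrite("pics/top2.png",cv2.resize(c["color"][:,:,::-1],(768,576)))
z=np.load("top.npz");P=cloud(z);d=P-REST;S=d@U;w=d@W
m=(abs(S)<.01)&(abs(w)<.012)&(P[...,2]>.03);print("rest z",np.median(P[m][:,2]),m.sum())
m=(S>.0)&(S<.30)&(abs(w)<.06)&(P[...,2]>.09);print("high:",m.sum(),[ (S[m].min(),P[m][:,2].max()) if m.any() else 0])
b=(abs(S)<.025)&(P[...,2]<.01)&(abs(w)<.2);print(np.median(P[b][:,2]))
E
```

```text
rear s,w,z mm [ -9.4514  66.5683 220.3411]
front s,w,z mm [ 24.3841  66.6595 229.294 ]
R
 [[-0.338   0.9098  0.2407]
 [ 0.9411  0.3267  0.0865]
 [ 0.      0.2558 -0.9667]] 
F [0.78   0.4527 0.4321] t 1.9 0.000294747661333909 q [ 0.265  -0.5581  2.0928  0.0209  1.3491 -0.0818]
rest z 0.04770762033158552 109
high: 3510 [(np.float64(0.15599137417357783), np.float64(0.13080014903067005))]
-0.00014776656953756714
```

View pics/top2.png

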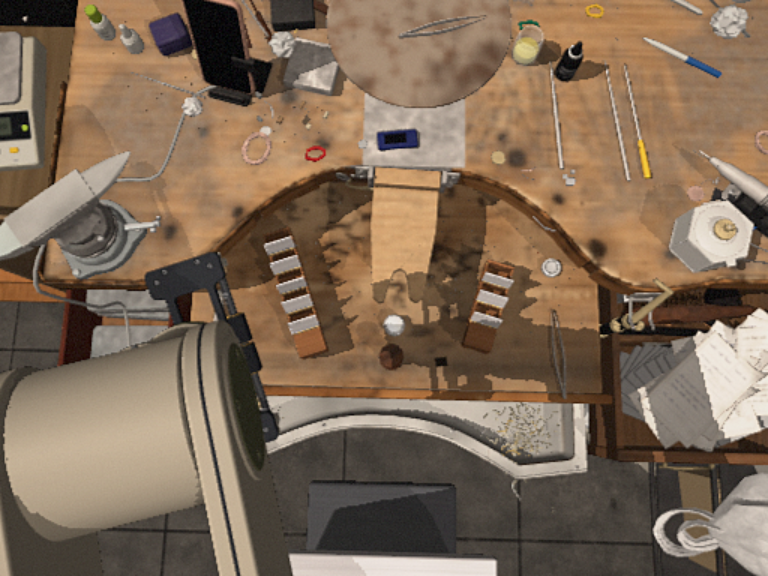

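The picture shows the gripper closed, tilted and lined up with the case, left of it at about (210,340). Now I move it over the rest.

drive_tool(
  moves=[0,-33.3,0,0,0,0,0,0,-33.3,0,0,0,0,0,0,0,-9.3,30.7,0,0,0,0,0,-9.3,30.7,0,0,0,0,0,-9.3,30.7,0,0,0,0,0,-9.3,30.7,0,0,0,0,0,-9.3,30.7,0,0,0,0,0,0,0,0,0,0],
)

```text
t: 2.75
tool_pos: [0.3957, 0.0957, 0.2395]
orientation: [1.717, 2.441, 0.31]
force: [-0.5, -0.3, 0.0]
opening: 0.0007
gripper_force: 0.0
```

Run:
```python
from h import *
from plant import robot
rep(robot.read_state())
for n in("top","scene"):
    c=robot.read_camera(n);cv2.imwrite(f"pics/{n}3.png",cv2.resize(c["color"][150:250,150:260,::-1] if n=="top" else c["color"][100:260,130:340,::-1],(660,503)))
```

```text
rear s,w,z mm [-17.7851   1.0616  55.0102]
front s,w,z mm [16.1246  1.136  63.6778]
R
 [[-0.3382  0.912   0.2321]
 [ 0.9411  0.327   0.0864]
 [ 0.0029  0.2476 -0.9688]] 
F [-0.4958 -0.2808  0.0092] t 2.75 0.0007485032812029853 q [ 0.079  -0.4204  2.3064  0.0799  1.016  -0.2996]
```

View pics/scene3.png

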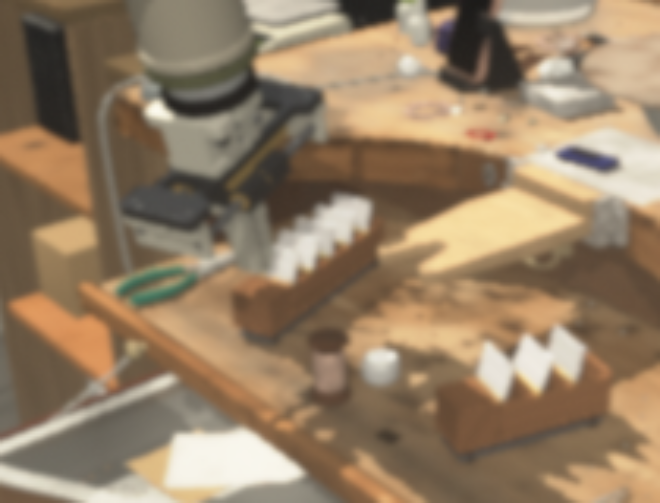

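The closed tips stand just above the finger rest, in front of lid 1. I'll lower slowly and watch the force.

drive_tool(
  moves=[0,-1,1.3,2.9,0,0,0,0,0,1.3,2.9,0,0,0,0,0,0,0,0,0,0],
)

```text
t: 3.15
tool_pos: [0.403, 0.0964, 0.2406]
orientation: [1.71, 2.431, 0.322]
force: [-0.5, -0.4, 0.9]
opening: 0.0003
gripper_force: 0.0
```

```bash
python3 -c "
from h import *
from plant import robot
rep(robot.read_state())"
```

```text
rear s,w,z mm [-8.2241 -1.312  56.4582]
front s,w,z mm [25.5681 -1.2151 65.5726]
R
 [[-0.338   0.9086  0.2452]
 [ 0.9411  0.3265  0.0876]
 [-0.0005  0.2604 -0.9655]] 
F [-0.5029 -0.4381  0.9183] t 3.15 0.0003176125432722203 q [ 0.0793 -0.4032  2.2934  0.0809  0.9982 -0.3008]
```

drive_tool(
  moves=[0,0,-3.2,2.2,0,0,0,0,0,-3.2,2.2,0,0,0,0,0,0,0,0,0,0,0,0,0,0,0,0,0],
)

```text
t: 3.55
tool_pos: [0.3972, 0.0946, 0.2334]
orientation: [1.711, 2.433, 0.32]
force: [-0.1, 0.3, 0.3]
opening: 0.0005
gripper_force: 0.0
```

drive_tool(
  moves=[0,0,-0.3,1,0,0,0,0,0,0,0,0,0,0,0,0,0,0,0,0,0],
)

```text
t: 3.85
tool_pos: [0.3975, 0.0946, 0.2326]
orientation: [1.711, 2.433, 0.32]
force: [-0.3, -0.9, -0.4]
opening: 0.0005
gripper_force: 0.0
```

drive_tool(
  moves=[0,0,-0.3,1,0,0,0,0,0,0,0,0,0,0,0,0,0,0,0,0,0],
)

```text
t: 4.15
tool_pos: [0.3974, 0.0946, 0.2315]
orientation: [1.711, 2.433, 0.32]
force: [-0.0, 0.1, 0.8]
opening: 0.0003
gripper_force: 0.0
```

```bash
python3 -c "
from h import *
from plant import robot
rep(robot.read_state())"
```

```text
rear s,w,z mm [-14.4314  -1.0454  47.2714]
front s,w,z mm [19.377  -0.9536 56.326 ]
R
 [[-0.338   0.9091  0.2435]
 [ 0.9411  0.3265  0.0875]
 [ 0.      0.2587 -0.966 ]] 
F [-0.0013  0.1172  0.8436] t 4.15 0.00026798300913800845 q [ 0.0755 -0.4082  2.3149  0.0828  0.9838 -0.3065]
```

drive_tool(
  moves=[0,0,-0.3,1,0,0,0,0,0,0,0,0,0,0,0,0,0,0,0,0,0],
)

```text
t: 4.45
tool_pos: [0.3973, 0.0946, 0.2304]
orientation: [1.711, 2.433, 0.32]
force: [-0.0, -0.0, -0.4]
opening: 0.0002
gripper_force: 0.0
```

drive_tool(
  moves=[0,0,-0.3,1,0,0,0,0,0,0,0,0,0,0,0,0,0,0,0,0,0],
)

```text
t: 4.75
tool_pos: [0.3973, 0.0946, 0.2294]
orientation: [1.711, 2.433, 0.32]
force: [0.0, 0.2, 0.1]
opening: 0.0006
gripper_force: 0.0
```

drive_tool(
  moves=[0,0,-0.3,1,0,0,0,0,0,0,0,0,0,0,0,0,0,0,0,0,0],
)

```text
t: 5.05
tool_pos: [0.3974, 0.0946, 0.2285]
orientation: [1.711, 2.432, 0.32]
force: [-1.0, -0.2, 2.6]
opening: 0.0002
gripper_force: 1.0
```

Contact came at TCP z ≈ 0.2288, a light 2.6 N. I'll stroke level along the case.

drive_tool(
  moves=[0,0,5.8,1.55,0,0,0,0,0,5.8,1.55,0,0,0,0,0,5.8,1.55,0,0,0,0,0,5.8,1.55,0,0,0,0,0,5.8,1.55,0,0,0,0,0,5.8,1.55,0,0,0],
)

```text
t: 5.65
tool_pos: [0.4318, 0.107, 0.2284]
orientation: [1.711, 2.433, 0.32]
force: [-1.1, -0.2, 3.0]
opening: 0.0004
gripper_force: 1.1
```

Run:
```python
from h import *
from plant import robot
rep(robot.read_state())
for n in("scene",):
    c=robot.read_camera(n);cv2.imwrite(f"pics/{n}4.png",cv2.resize(c["color"][140:230,160:280,::-1],(660,495)))
```

```text
rear s,w,z mm [22.1995 -0.9448 44.2258]
front s,w,z mm [56.0061 -0.8488 53.2872]
R
 [[-0.3381  0.909   0.2436]
 [ 0.9411  0.3266  0.0875]
 [-0.      0.2589 -0.9659]] 
F [-1.1466 -0.1826  3.0044] t 5.65 0.0003725739547592616 q [ 0.1003 -0.2744  2.2205  0.0776  0.9425 -0.2822]
```

View pics/scene4.png

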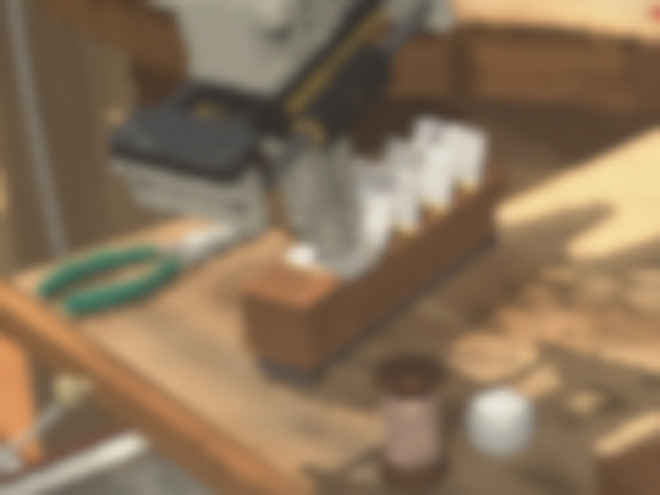

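Lid 1 is folded under the tips and the force is steady at 3 N, so I'll carry on.

drive_tool(
  moves=[0,0,5.8,1.55,0,0,0,0,0,5.8,1.55,0,0,0,0,0,5.8,1.55,0,0,0,0,0,5.8,1.55,0,0,0,0,0,5.8,1.55,0,0,0,0,0,5.8,1.55,0,0,0,0,0,5.8,1.55,0,0,0,0,0,5.8,1.55,0,0,0],
)

```text
t: 6.5
tool_pos: [0.4769, 0.1232, 0.2284]
orientation: [1.711, 2.433, 0.32]
force: [-2.2, -0.5, 2.4]
opening: 0.0004
gripper_force: 1.1
```

drive_tool(
  moves=[0,0,5.8,1.55,0,0,0,0,0,5.8,1.55,0,0,0,0,0,5.8,1.55,0,0,0,0,0,5.8,1.55,0,0,0,0,0,5.8,1.55,0,0,0,0,0,5.8,1.55,0,0,0,0,0,5.8,1.55,0,0,0],
)

```text
t: 7.2
tool_pos: [0.5165, 0.1374, 0.2286]
orientation: [1.711, 2.432, 0.321]
force: [-2.1, -1.0, 2.0]
opening: 0.0006
gripper_force: 1.0
```

Run:
```python
from h import *
from plant import robot
rep(robot.read_state())
c=robot.read_camera("scene");cv2.imwrite(f"pics/s5.png",cv2.resize(c["color"][140:230,160:280,::-1],(660,495)))
```

```text
rear s,w,z mm [112.2773  -0.7298  44.4108]
front s,w,z mm [146.0809  -0.6375  53.4831]
R
 [[-0.338   0.909   0.244 ]
 [ 0.9411  0.3265  0.0876]
 [-0.      0.2592 -0.9658]] 
F [-2.1111 -0.9992  1.9613] t 7.2 0.0006109386374229572 q [ 0.1456 -0.0067  1.9807  0.0649  0.9114 -0.2324]
```

View pics/s5.png

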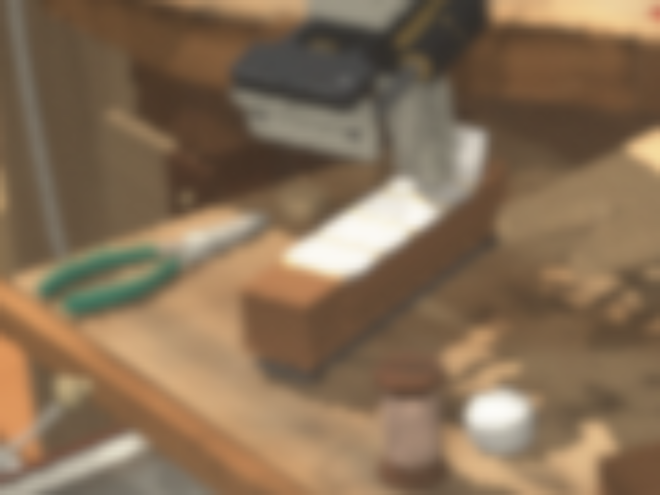

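Lids 1–4 are down and lid 5 is being folded. The case has not shifted.

drive_tool(
  moves=[0,0,5.8,1.55,0,0,0,0,0,5.8,1.55,0,0,0,0,0,5.8,1.55,0,0,0,0,0,5.8,1.55,0,0,0,0,0,5.8,1.55,0,0,0,0,0,5.8,1.55,0,0,0,0,0,5.8,1.55,0,0,0,0,0,0,0,0,0,0],
)

```text
t: 8.05
tool_pos: [0.5563, 0.1517, 0.2287]
orientation: [1.711, 2.432, 0.321]
force: [1.7, 0.4, 1.9]
opening: 0.0006
gripper_force: 0.7
```

drive_tool(
  moves=[0,0,2,-7.5,0,0,0,0,0,8,-30,0,0,0,0,0,8,-30,0,0,0,0,0,0,-40,0,0,0,0,0,-40,-40,0,0,0,0,0,-40,-20,0,0,0,0,0,-40,0,0,0,0,0,0,-30,0,0,0,0],
)

```text
t: 8.85
tool_pos: [0.3983, 0.0951, 0.3532]
orientation: [1.71, 2.432, 0.321]
force: [-0.8, 0.2, 0.3]
opening: 0.0006
gripper_force: 0.0
```

drive_tool(
  moves=[0,40,0,0,0,0,0,0,40,0,0,0,0,0,0,40,0,0,0,0,0,0,0,0,0,0,0,0],
)

```text
t: 9.25
tool_pos: [0.3575, 0.2117, 0.3534]
orientation: [1.705, 2.438, 0.323]
force: [-0.0, -0.2, 0.2]
opening: 0.0005
gripper_force: 0.0
```

Run:
```python
from h import *
from plant import robot
s=robot.read_state();print(s["t"],s["tool_pos"],s["force"])
c=robot.read_camera("top");P=cloud(c)
d=P-REST;S=d@U;w=d@W
for n,h in enumerate([0]+[18.5+30*i for i in range(5)]):
    for a,b in((2,10),(11,19),(20,27)):
        m=(S>(h+a)/1e3)&(S<(h+b)/1e3)&(abs(w)<.013)&(P[...,2]>.02)&(P[...,2]<.12);print(n,a,m.sum(),"z",np.median(P[m][:,2]),P[m][:,2].max())
c2=robot.read_camera("scene")
cv2.imwrite("pics/e.png",np.vstack([cv2.resize(c["color"][140:260,120:370,::-1],(600,288)),cv2.resize(c2["color"][140:270,160:380,::-1],(508,300))[:,:508].copy() if 0 else cv2.resize(c2["color"][150:255,160:380,::-1],(600,286))]))
```

```text
9.25 [0.3575 0.2117 0.3534] [-0.0101 -0.1876  0.1517]
0 2 45 z 0.04780597110531019 0.05087724418315695
0 11 44 z 0.047763923779095815 0.05267961670052818
0 20 38 z 0.047708709011510066 0.05132160245522907
1 2 46 z 0.047515206205849564 0.05132160245522907
1 11 45 z 0.04747577527566188 0.05136602203910896
1 20 38 z 0.048206880736214666 0.05148538166635183
2 2 45 z 0.04788645385344593 0.05263714643596142
2 11 43 z 0.04753749364337033 0.05133722910970484
2 20 40 z 0.04767770992956455 0.051348885178922804
3 2 42 z 0.047486306101248474 0.05150520690386381
3 11 44 z 0.04777911771411379 0.05290548458106526
3 20 38 z 0.04755093521735966 0.05087710787794514
4 2 47 z 0.04819805071545069 0.05078754222781994
4 11 44 z 0.0480774615868292 0.05229972833034408
4 20 34 z 0.04787446747589322 0.050695650211925444
5 2 45 z 0.048490100405604926 0.05148590170299611
5 11 40 z 0.04791338335623012 0.05110419214914481
5 20 38 z 0.047474677234698524 0.051981359113161714
```

View pics/e.png

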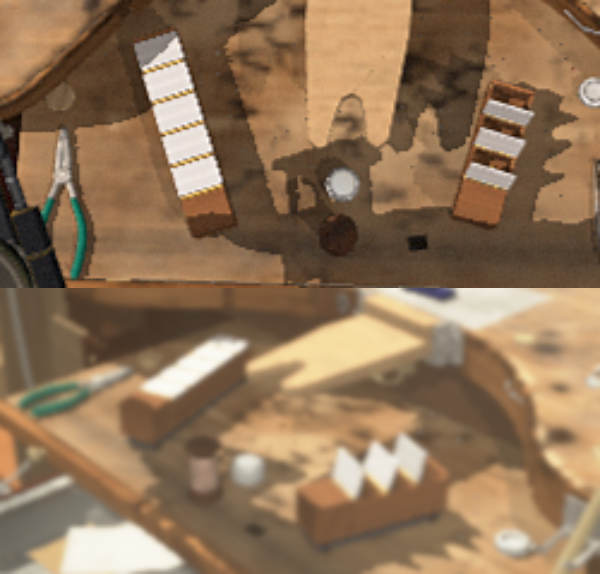

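All five long lids lie flat at 48 mm, with lid 5's far corner in shadow. The short case is still open, the bystanders are undisturbed and the robot is clear.

```bash
python3 -c "
from plant import robot
print(robot.close_job())"
```

```text
the job is handed in; nothing more can be done
None
```

I stroked the long case's five lids shut in order with about 3 N of contact force. The final picture shows all five flat, the short case still open and nothing else disturbed. The job is handed in, and no verdict came back.

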